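# Pin the desiccator carriage to its bench anchor

### The job

The flat drawbar of the desiccator carriage has been pushed through the bench anchor and its free end sticks out towards the robot. Take the linchpin with the swing ring out of the rack, set it fully down into the hole in the drawbar with its open ring on the free-end side, then swing the ring down over the drawbar's free end until it snaps shut and hangs around the bar, and let go.

Things in the scene. Friction and masses are not known exactly. Their poses are not given: they have to be found in the camera images.
- linchpin: Steel linchpin upright in a grey rack (top 70 mm high); beside it two pins without rings. Origin: underside of its 36 mm collar, z up. Shank 12 mm across, 60 mm long, last 14 mm tapered to 6. Square head 16 mm, z 6 to 62 mm: grip its y faces at z 46 (ring's ears reach z 16). Ring hinged at z 12 mm about pin y; open it sticks out to pin -x. 0.25 kg.
- ring (a joint): Ring's swing, rad. 0 = open stop (the start): out to the pin's -x side, 25 degrees above level. 2.0 = shut: hangs straight down in the pin's y-z plane, around the bar and below the pin's tip. Sprung over centre: below about 0.4 it swings back open, beyond about 0.7 (15 degrees under level) it snaps shut by itself. Under 1 N down on the tab moves it.
- ring_tab (a point): Centre of the flat thumb tab (36 mm wide, 26 long, 6 thick) at the ring's far end, 99 mm from the hinge. Ring: D of 8 mm bar, 76 mm clear across. Open, the tab is about 90 mm to pin -x of the pin's axis, 41 mm above the hinge; pushed straight down 94 mm from the pin's axis, to 35 mm below the hinge, it passes centre and snaps shut.
- shaft_hole (a point): Mouth centre of the upright through hole in the drawbar's top, 125 mm above the bench; z up. -x points to the bar's free end (22 mm off, robot side), +x to the dark anchor plate (24 mm off, 132 mm high). Bar 46 mm wide, 30 thick; hole 16 mm, flared to 28. Pin fully down: collar on the bar, pin origin here, pin x along this x within 20 degrees.

How it is judged:
On the way:
1. the linchpin sits fully down in the drawbar's hole, its ring still open on the free-end side (horizontal distance between linchpin and shaft_hole below 0.01 m and z of linchpin in the frame of shaft_hole between -0.006 and 0.006 m and angle between linchpin's own z axis and vertical below 0.175 rad and angle between the x axis of linchpin and the x axis of shaft_hole, either way round below 0.45 rad and value of joint ring below 0.6 rad and x of ring_tab in the frame of shaft_hole below -0.05 m), for 0.2 s.
At the end, for the whole second after the job is handed in: The linchpin rests in the drawbar's hole: collar centre within 10 mm of the hole's axis and within 6 mm of the bar's top in height, upright within 10 degrees, its x axis in line with the bar within about 25 degrees; the ring is shut (beyond 1.7 rad), and pin and ring are at rest and released (horizontal distance between linchpin and shaft_hole below 0.01 m and z of linchpin in the frame of shaft_hole between -0.006 and 0.006 m and angle between linchpin's own z axis and vertical below 0.175 rad and angle between the x axis of linchpin and the x axis of shaft_hole, either way round below 0.45 rad and value of joint ring above 1.7 rad and linear speed of linchpin below 0.02 m/s and velocity of joint ring between -0.2 and 0.2 rad/s); the robot touches nothing.
It also fails if it takes over 50 s, if anything falls off the work surface, if the arm or the gripper's body presses on something with over 40 N, if the wrist force passes 120 N, or if a joint passes its speed limit or range.

### The arm

A 6-joint arm with a two-finger parallel gripper is mounted at the origin on the work surface. World frame = base frame: x ahead of the robot, y to its left, z up, the work surface at z = 0. Lengths are in m, angles in rad, forces in N, time in s.
With the tool pointing down it reaches from about 0.375 to 0.9 m from the base axis. Payload 3.1 kg.
Tool frame: the origin (TCP) lies on the centre line of the jaws, within the pads' length; the fingertips stand robot.nose_length ahead of it and the grasp point (between the pads) lies 6 mm ahead of it (robot.nose_length is the distance from the TCP to the fingertips, in m); z points along the fingers, y is the line along which they close (so a half turn about z gives the same grasp; the last joint's range is limited). The gripper opens to 87 mm and grips with 3 to 60 N. Pads are 19 mm wide; open, the fingers measure 117 mm over their backs; the gripper's body (75 mm by 190 mm) begins 51 mm behind the grasp point.
Start: joints at [-1.399, 0.527, 1.433, -0, 1.181, -0.178], TCP at [0.215, -0.587, 0.248] pointing down, gripper open.
Joint ranges: [-3.08, 3.08], [-0.75, 2.2], [0.22, 2.44], [-1.43, 4.57], [0, 2.65], [-2.85, 2.85]. Speed limits (rad/s): [2.79, 2.79, 3.14, 3.14, 3.14, 3.14].

### API

Orientations are given as a unit quaternion [x, y, z, w].
In Python, from rig import robot gives the robot as it stands.
- The arm moves only by the shell command python3 -m crank 'ROWS' [FORCE]. ROWS is JSON, one flat list of numbers, 7 for each row, row after row: the shift along the tool's x, y, z in mm, then the turn, a rotation vector about the tool's x, y, z in degrees, then the closure in counts, from 0 (fully open) to 255 (shut). In form: [x, y, z, ax, ay, az, fingers, x, y, z, ax, ay, az, fingers, ...]. A call has exactly 5 rows; each row is the pose to reach, as a shift and turn from the pose commanded when the call began, along the tool's axes at that moment; what a row does not reach only later rows make up. A row lasts 1/12 s, in which the tool goes at most 41.7 mm and 7.16 degrees, less where a joint would pass 70% of its speed; a pose out of reach is approached as far as the arm can. A call with a gripper value outside its range is refused whole. The fingers move at their own pace and stop on an object; FORCE is the grip in N (left out, the last holds). Time passes only in rows, so rows that repeat a pose let the fingers close, or fill a call up. It gives the time, the measured TCP pose, the force, the opening and the grip force at its end, in the units of the state.
- robot.get_obs(): the state, without advancing time (a new reading comes with each control period).
- robot.camera(name): name is "side" or "top"; returns a dict with "pixels" (420x560x3 uint8, red, green, blue), "intrinsics" (3x3 intrinsics, pixels), "extrinsics" (4x4, takes a point from camera to world coordinates). Camera axes: x right, y down, z forward; pixel columns grow to the right and rows downward; lengths in m; the calibration is good to about 2 mm. A picture is of the moment at which its call begins. There is no depth.
- robot.hand_in(): hands the job in; it is judged then, once.
The state is a dict: "time": time; "q": joint angles; "joint_velocities": joint speeds; "joint_torque": joint torques, N m; "position": TCP position; "tool_rot": TCP orientation; "ft_force": force on the tool from outside, world axes, zero at the start; "moment": the same for the moment, N m; "grip_width": finger opening in m; "grip_force": force on a finger pad.
Only numpy, scipy, OpenCV 4.12 (cv2) and the standard library are available. Lean on these libraries where they do the work, as an engineer would, in place of code of your own. Each camera call takes 0.05 s, during which the arm holds its last target. There are 200 camera calls.

## Working session

There is one attempt and no reset: what is moved stays moved. The work goes in short steps, Python scripts to look and compute and a shell command to move; the robot and the scene stay as the last step left them, time stands still between calls to the robot, and variables do not carry over. Pictures are saved under pics/ and viewed, at most 10 in all, crops included, and the job is handed in when it is done.

```bash
mkdir -p pics; ls; python3 - <<'E'
from rig import robot
import cv2,numpy as np
print(robot.nose_length); o=robot.get_obs(); print(o)
for n in("side","top"):
    c=robot.camera(n); cv2.imwrite(f"pics/{n}0.png",c["pixels"][:,:,::-1]); print(n,c["intrinsics"],c["extrinsics"])
E
```

```text
pics
0.025
{'time': 0.0, 'q': array([-1.39852822e+00,  5.28436460e-01,  1.43390251e+00, -3.72309245e-05,
        1.18140968e+00, -1.78511393e-01]), 'joint_velocities': array([ 3.36495054e-04,  2.85254205e-04,  1.63645562e-03,  1.36858872e-05,
       -5.70329681e-04, -6.59178385e-04]), 'joint_torque': array([ 1.69948435e-03, -4.40033126e+01, -1.76592082e+01,  6.35267654e-02,
        5.81874687e-02, -1.77585516e-04]), 'position': array([ 0.21466115, -0.58625055,  0.24658978]), 'tool_rot': array([ 9.84656797e-01,  1.74498798e-01, -1.38491214e-05, -1.07804509e-03]), 'ft_force': array([ 0.30436368,  0.12156103, -0.21575919]), 'moment': array([-0.01410488, -0.01970918,  0.00062093]), 'grip_force': 0.0, 'grip_width': 0.08693974577403774}
side [[397.24871936   0.         279.69430414]
 [  0.         397.24871936 211.85361718]
 [  0.           0.           1.        ]] [[-0.94866039 -0.18003756  0.26005758  0.29430467]
 [-0.31628324  0.54748334 -0.77474312  0.49584906]
 [-0.00289433 -0.81721996 -0.57631862  0.54738869]
 [ 0.          0.          0.          1.        ]]
top [[485.99102038   0.         283.3963189 ]
 [  0.         485.99102038 213.51181031]
 [  0.           0.           1.        ]] [[-0.01278558 -0.99190047  0.12637244  0.37913508]
 [-0.99961499  0.00956674 -0.02604524 -0.05095523]
 [ 0.02462532 -0.12665679 -0.99164089  0.98279471]
 [ 0.          0.          0.          1.        ]]
```

View pics/side0.png

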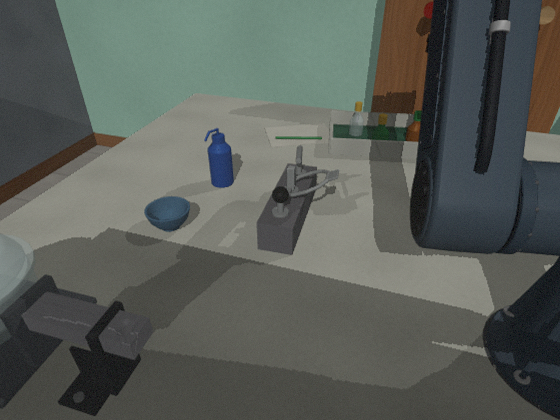

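View pics/top0.png

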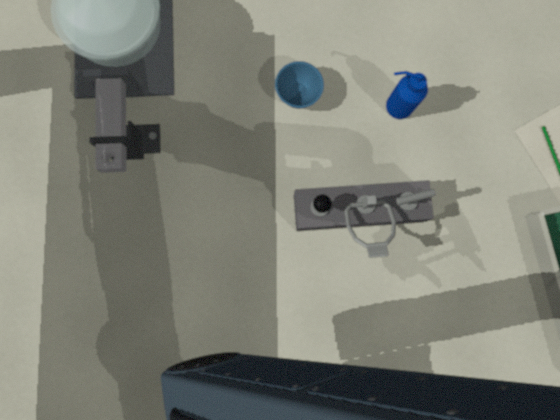

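The side view shows the rack at about (290,210) and the bar's free end at (140,330). In the top view the ring pin is near (367,202) with its tab at (378,250), and the bar hole is near (111,157). I'll zoom in on these.

```bash
python3 - <<'E'
import cv2,numpy as np
s=cv2.imread("pics/side0.png");t=cv2.imread("pics/top0.png")
def crop(im,x,y,w,h):
    c=cv2.resize(im[y:y+h,x:x+w],(400,300),interpolation=cv2.INTER_CUBIC)
    c=np.clip((c/255.)**0.6*255,0,255).astype(np.uint8)
    for i in range(0,w,20): cv2.putText(c,str(x+i),(int(i*400/w),8),0,.3,(0,255,255)); cv2.line(c,(int(i*400/w),10),(int(i*400/w),15),(0,255,255))
    for i in range(0,h,20): cv2.putText(c,str(y+i),(0,int(i*300/h)+4),0,.3,(0,255,255)); cv2.line(c,(22,int(i*300/h)),(27,int(i*300/h)),(0,255,255))
    return c
cv2.imwrite("pics/z0.png",np.vstack([np.hstack([crop(t,290,155,160,120),crop(t,70,70,140,105)]),np.hstack([crop(s,250,140,120,90),crop(s,10,270,160,120)])]))
E
```

```text
(no output)
```

View pics/z0.png

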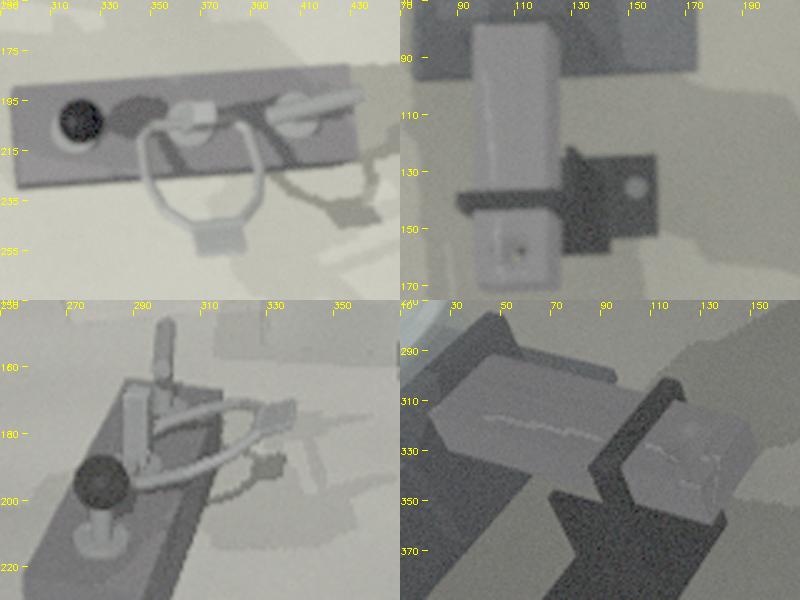

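```bash
cat > h.py <<'E'
import numpy as np
S=(np.array([[397.24871936,0,279.69430414],[0,397.24871936,211.85361718],[0,0,1]]),np.array([[-0.94866039,-0.18003756,0.26005758,0.29430467],[-0.31628324,0.54748334,-0.77474312,0.49584906],[-0.00289433,-0.81721996,-0.57631862,0.54738869]]))
T=(np.array([[485.99102038,0,283.3963189],[0,485.99102038,213.51181031],[0,0,1]]),np.array([[-0.01278558,-0.99190047,0.12637244,0.37913508],[-0.99961499,0.00956674,-0.02604524,-0.05095523],[0.02462532,-0.12665679,-0.99164089,0.98279471]]))
def ray(c,p):
    d=c[1][:,:3]@np.linalg.inv(c[0])@[p[0],p[1],1]; return c[1][:,3],d/np.linalg.norm(d)
def plane(c,p,z):
    o,d=ray(c,p); return o+d*(z-o[2])/d[2]
def tri(pt,ps):
    a,u=ray(T,pt);b,v=ray(S,ps)
    s=np.linalg.lstsq(np.c_[u,-v],b-a,rcond=None)[0]
    P,Q=a+s[0]*u,b+s[1]*v; return (P+Q)/2,np.linalg.norm(P-Q)
def proj(c,P):
    q=c[0]@(c[1][:,:3].T@(np.array(P)-c[1][:,3])); return q[:2]/q[2]
E
python3 - <<'E'
from h import *
np.set_printoptions(precision=4,suppress=True)
print("head top",tri((371.6,199.4),(290.8,167.3)), plane(T,(371.6,199.4),.132))
print("tab",tri((377.6,249.4),(334,174.5)))
print("hole",tri((111,158.2),(132,336)),plane(T,(111,158.2),.125))
for p in [(95.7,78.8),(124.5,79),(96.7,170),(126,171)]: print(plane(T,p,.125))
print("rack corners", [plane(T,p,.07) for p in [(295,190),(297,230),(430,181),(433,219)]])
print("ring ends/ears", plane(T,(366,205),.07))
E
```

```text
head top (array([ 0.5121, -0.2309,  0.1305]), np.float64(0.0009181172585803297)) [ 0.5114 -0.2307  0.132 ]
tab (array([ 0.4209, -0.2401,  0.1241]), np.float64(0.00379864521331695))
hole (array([0.5929, 0.2385, 0.1066]), np.float64(0.006107835688323951)) [0.5912 0.2339 0.125 ]
[0.7399 0.2664 0.125 ]
[0.7394 0.2142 0.125 ]
[0.5699 0.2585 0.125 ]
[0.5677 0.2066 0.125 ]
rack corners [array([ 0.5404, -0.0976,  0.07  ]), array([ 0.4638, -0.1002,  0.07  ]), array([ 0.5558, -0.358 ,  0.07  ]), array([ 0.4822, -0.36  ,  0.07  ])]
ring ends/ears [ 0.5103 -0.2327  0.07  ]
```

The linchpin's head top comes out at z≈0.131 and the tab at 0.124, 91 mm away, which fits the text. Next come the neighbours' heights, the yaw and the approach deltas.

```bash
cat > go.py <<'E'
import sys,numpy as np
from rig import robot
from scipy.spatial.transform import Rotation as R
np.set_printoptions(precision=4,suppress=True)
def go(P,yaw,tilt=None):
    o=robot.get_obs(); r=R.from_quat(o["tool_rot"])
    tgt=R.from_euler('z',yaw,degrees=True)*R.from_quat([1,0,0,0])
    print("t",o["time"],"pos",o["position"],"yaw",np.degrees(np.arctan2(*r.as_matrix()[1::-1,0])),"q",o["q"],"F",o["ft_force"],"w",o["grip_width"],o["grip_force"])
    print("shift mm",(r.inv().apply(np.array(P)-o["position"])*1000).round(1),"turn",np.degrees((r.inv()*tgt).as_rotvec()).round(2))
if __name__=="__main__": a=[float(x) for x in sys.argv[1:]]; go(a[:3],a[3])
E
python3 - <<'E'
from h import *
np.set_printoptions(precision=4,suppress=True)
print("ball",tri((321.5,203),(281,195)));print("post top",tri((434,192.5),(299.5,147)))
t=plane(T,(377.6,249.4),.123);print(t)
E
python3 go.py .5115 -.231 .24 5
```

```text
ball (array([ 0.5072, -0.1433,  0.114 ]), np.float64(0.002390683255074455))
post top (array([ 0.5251, -0.3461,  0.1235]), np.float64(0.0016970710133023936))
[ 0.4228 -0.2401  0.123 ]
t 0.1 pos [ 0.2147 -0.5863  0.2467] yaw 20.096462043575947 q [-1.3985  0.5284  1.4338 -0.      1.1814 -0.1785] F [0.0483 0.4431 0.3793] w 0.08699928957003648 0.0
shift mm [ 400.8 -231.7    7.2] turn [-0.11 -0.   15.1 ]
```

```bash
python3 -m crank '[34,-20,0,0,0,3,60, 68,-40,0,0,0,6,123, 102,-60,0,0,0,9,123, 136,-80,0,0,0,12,123, 170,-100,0,0,0,15,123]' 30; python3 go.py .5115 -.231 .24 5
```

```text
time: 0.52
position: [0.3407, -0.4328, 0.2471]
tool_rot: [0.999, 0.043, -0.0, -0.0]
ft_force: [0.4, -0.5, -0.1]
grip_width: 0.0614
grip_force: 0.0
t 0.5167 pos [ 0.3407 -0.4328  0.2471] yaw 4.9056838103874965 q [-1.107   0.4287  1.6198  0.0001  1.0941  0.3782] F [ 0.3694 -0.4568 -0.1497] w 0.06140984042442553 0.0
shift mm [ 187.5 -186.5    7.3] turn [-0.06  0.01 -0.09]
```

```bash
python3 -m crank '[29,-29,0,0,0,0,123, 58,-58,0,0,0,0,123, 87,-87,0,0,0,0,123, 116,-116,0,0,0,0,123, 145,-145,0,0,0,0,123]'; python3 -m crank '[20,-20,0,0,0,0,123, 38,-38,0,0,0,0,123, 42,-41,0,0,0,0,123, 42,-41,0,0,0,0,123, 42,-41,0,0,0,0,123]'
python3 - <<'E'
from rig import robot
import cv2,numpy as np
t=robot.camera("top")["pixels"][:,:,::-1];s=robot.camera("side")["pixels"][:,:,::-1]
a=cv2.resize(t[150:270,290:450],(400,300),interpolation=2);b=cv2.resize(s[100:220,230:390],(400,300),interpolation=2)
cv2.imwrite("pics/a1.png",np.hstack([a,b]))
E
python3 go.py .5115 -.231 .122 5
```

```text
time: 0.93
position: [0.4723, -0.2754, 0.2473]
tool_rot: [0.999, 0.044, -0.0, -0.0]
ft_force: [0.1, -0.1, 0.9]
grip_width: 0.0453
grip_force: 0.0
time: 1.35
position: [0.5094, -0.2329, 0.2472]
tool_rot: [0.999, 0.045, -0.001, 0.0]
ft_force: [0.0, -0.0, 0.1]
grip_width: 0.045
grip_force: 0.0
t 1.45 pos [ 0.509  -0.2338  0.2474] yaw 5.016234608372953 q [-0.6297  0.4406  1.5972 -0.0006  1.1044  0.8538] F [ 0.6096  0.7778 -0.8466] w 0.0448964186376556 0.0
shift mm [  2.8  -2.5 125.4] turn [0.   0.04 0.02]
```

View pics/a1.png

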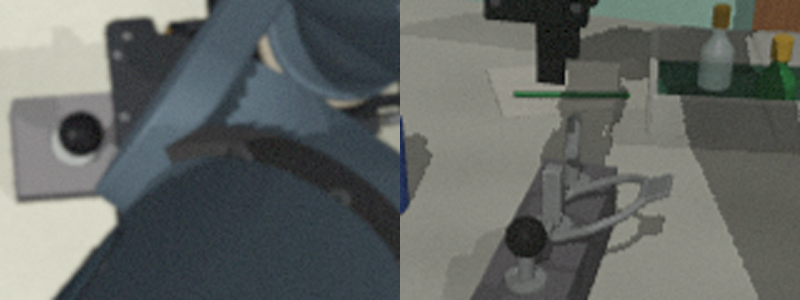

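The top view is blocked by the arm. In the side view the finger, at about (550,60) in the crop, stands straight above the head at (552,170). I'll descend.

```bash
python3 -m crank '[3,-2.5,20,0,0,0,123, 3,-2.5,50,0,0,0,123, 3,-2.5,80,0,0,0,123, 3,-2.5,100,0,0,0,123, 3,-2.5,115,0,0,0,123]'; python3 -m crank '[0,0,6,0,0,0,123, 0,0,10,0,0,0,123, 0,0,10,0,0,0,123, 0,0,10,0,0,0,160, 0,0,10,0,0,0,200]' 40;python3 -m crank '[0,0,0,0,0,0,240, 0,0,0,0,0,0,240, 0,0,0,0,0,0,240, 0,0,0,0,0,0,240, 0,0,0,0,0,0,240]';  python3 go.py .5115 -.231 .122 5
```

```text
time: 1.87
position: [0.5107, -0.2308, 0.1304]
tool_rot: [0.999, 0.043, -0.001, -0.001]
ft_force: [-0.0, 0.2, -0.4]
grip_width: 0.045
grip_force: 0.0
time: 2.28
position: [0.5131, -0.2307, 0.1237]
tool_rot: [0.999, 0.044, 0.001, 0.001]
ft_force: [-0.4, -0.6, 0.9]
grip_width: 0.038
grip_force: 0.0
time: 2.7
position: [0.5129, -0.2301, 0.123]
tool_rot: [0.999, 0.045, 0.0, 0.0]
ft_force: [-0.4, -0.4, 1.8]
grip_width: 0.0161
grip_force: 40.0
t 2.7 pos [ 0.5129 -0.2301  0.123 ] yaw 5.1072918483482805 q [-0.6205  0.6184  1.6993 -0.0001  0.8229  0.8612] F [-0.3754 -0.4059  1.8463] w 0.01614761756980444 39.96669525280595
shift mm [-1.5  0.8  1. ] turn [ 0.04 -0.04  0.11]
```

```bash
python3 -m crank '[0,0,-10,0,0,0,240, 0,0,-30,0,0,0,240, 0,0,-60,0,0,0,240, 0,0,-95,0,0,0,240, 0,0,-130,0,0,0,240]'; python3 -m crank '[0,0,-20,0,0,0,240, 0,0,-32,0,0,0,240, 0,-10,-32,0,0,0,240, 5,-35,-32,0,0,0,240, 10,-70,-32,0,0,0,240]'; python3 go.py .591 .236 .30 3
```

```text
time: 3.12
position: [0.5116, -0.2291, 0.2533]
tool_rot: [0.999, 0.044, -0.001, -0.001]
ft_force: [1.2, -1.7, -2.7]
grip_width: 0.0155
grip_force: 40.0
time: 3.53
position: [0.5157, -0.1597, 0.2837]
tool_rot: [0.999, 0.043, -0.0, -0.0]
ft_force: [0.8, 0.1, -3.0]
grip_width: 0.0154
grip_force: 40.0
t 3.5333 pos [ 0.5157 -0.1597  0.2837] yaw 4.886564980830569 q [-0.5072  0.3702  1.6024 -0.0004  1.1698  0.9785] F [ 0.7537  0.0652 -3.0379] w 0.015379927659306033 39.96325213462114
shift mm [ 108.7 -387.9  -16.3] turn [-0.    0.05  1.89]
```

```bash
python3 -m crank '[10,-37,-2,0,0,0,240, 20,-74,-4,0,0,0,240, 30,-111,-6,0,0,0,240, 40,-148,-8,0,0,1,240, 50,-185,-10,0,0,2,240]'; python3 -m crank '[10,-37,-2,0,0,0,240, 22,-74,-4,0,0,0,240, 35,-111,-6,0,0,0,240, 47,-140,-6,0,0,0,240, 58,-165,-6,0,0,0,240]'; python3 go.py .591 .236 .30 3
```

```text
time: 3.95
position: [0.5479, 0.0321, 0.2931]
tool_rot: [1.0, 0.027, -0.002, -0.001]
ft_force: [0.3, -0.0, -3.2]
grip_width: 0.0155
grip_force: 40.0
time: 4.37
position: [0.5969, 0.2006, 0.2988]
tool_rot: [1.0, 0.028, -0.002, -0.0]
ft_force: [0.0, -1.4, -2.7]
grip_width: 0.0157
grip_force: 40.0
t 4.3667 pos [0.5969 0.2006 0.2988] yaw 3.221002590087956 q [0.1466 0.4852 1.3573 0.0009 1.303  1.6609] F [ 0.0457 -1.3707 -2.6552] w 0.015741448163816587 39.96416590176523
shift mm [ -3.9 -35.7  -1.1] turn [-0.03  0.23  0.22]
```

```bash
python3 -m crank '[-4,-20,0,0,0,0,240, -4,-36,10,0,0,0,240, -4,-36,25,0,0,0,240, -4,-36,38,0,0,0,240, -4,-36,38,0,0,0,240]'
python3 - <<'E'
from rig import robot
import cv2,numpy as np
t=robot.camera("top")["pixels"][:,:,::-1];s=robot.camera("side")["pixels"][:,:,::-1]
cv2.imwrite("pics/t2.png",t);cv2.imwrite("pics/s2.png",s)
def crop(im,x,y,w,h):
    c=cv2.resize(im[y:y+h,x:x+w],(400,400),interpolation=2)
    c=np.clip((c/255.)**0.6*255,0,255).astype(np.uint8)
    for i in range(0,w,20): cv2.putText(c,str(x+i),(int(i*400/w),8),0,.3,(0,255,255)); cv2.line(c,(int(i*400/w),10),(int(i*400/w),15),(0,255,255))
    for i in range(0,h,20): cv2.putText(c,str(y+i),(0,int(i*400/h)+4),0,.3,(0,255,255))
    return c
cv2.imwrite("pics/b2.png",np.hstack([crop(t,40,60,170,170),crop(s,20,200,190,190)]))
E
python3 go.py .591 .236 .258 3
```

```text
time: 4.78
position: [0.5887, 0.2335, 0.2576]
tool_rot: [1.0, 0.028, -0.006, 0.001]
ft_force: [-1.6, -0.1, -3.2]
grip_width: 0.0156
grip_force: 40.0
t 4.8833 pos [0.5911 0.2333 0.2609] yaw 3.122261402897001 q [0.2002 0.5299 1.3871 0.0002 1.2291 1.7164] F [ 0.2858 -0.3583 -2.2179] w 0.01607644635252475 39.965081945993006
shift mm [ 0.  -2.7  2.9] turn [0.03 0.25 0.12]
```

View pics/b2.png

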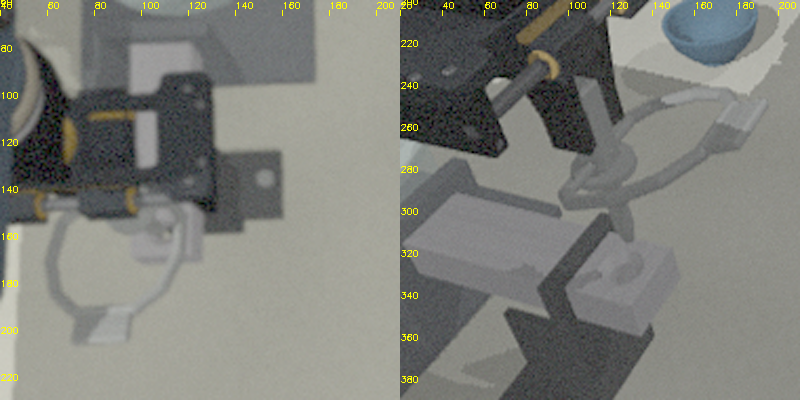

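```bash
python3 - <<'E'
from h import *
import cv2
np.set_printoptions(precision=4,suppress=True)
print("hole side@.125",plane(S,(128.3,325.9),.125),"top-view", plane(T,(111,158.2),.125))
print("tip proj",proj(S,(.591,.2333,.148)),"hole proj",proj(S,(.591,.235,.125)))
print("tip top", proj(T,(.591,.2333,.148)))
print("corners proj S",[proj(S,p).round(1) for p in [(.569,.2585,.125),(.569,.2125,.125),(.61,.2585,.125),(.61,.2125,.125)]])
s=cv2.imread("pics/s2.png");t=cv2.imread("pics/t2.png")
def f(im,x,y,w,h):
    c=im[y:y+h,x:x+w].astype(float);c=np.clip((c-50)/(170-50),0,1)*255
    c=cv2.resize(c.astype(np.uint8),(400,500),interpolation=2)
    for i in range(0,w,10): cv2.putText(c,str(x+i),(int(i*400/w),8),0,.3,(0,255,255)); cv2.line(c,(int(i*400/w),10),(int(i*400/w),15),(0,255,255))
    for i in range(0,h,10): cv2.putText(c,str(y+i),(0,int(i*500/h)+4),0,.3,(0,255,255))
    return c
cv2.imwrite("pics/c2.png",np.hstack([f(s,90,270,80,100),f(cv2.imread("pics/top0.png"),85,120,48,60)]))
E
```

```text
hole side@.125 [0.5916 0.2366 0.125 ] top-view [0.5912 0.2339 0.125 ]
tip proj [126.262  312.3679] hole proj [129.4084 325.065 ]
tip top [107.0488 155.173 ]
corners proj S [array([132.9, 343.9]), array([153.5, 316.4]), array([105.6, 335.4]), array([127.6, 308.9])]
```

View pics/c2.png

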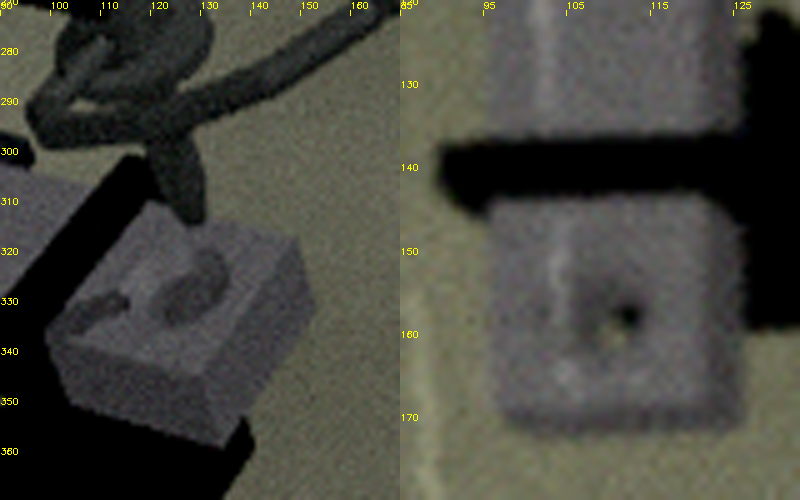

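```bash
python3 - <<'E'
from h import *
np.set_printoptions(precision=4,suppress=True)
for n,c,p in [("S near L",S,(129,345)),("S near R",S,(149,318)),("S hole",S,(128,326)),("T near L",T,(96.3,168.5)),("T near R",T,(121,168.5)),("T far L",T,(95.7,78.8)),("T far R?",T,(121,79)),("T hole",T,(109.6,157.2)),("S shank tip (128,314)@.148",S,(128,314))]: print(n,plane(c,p,.148 if 'shank' in n else .125))
print(tri((109.6,157.2),(128,326)), tri((96.3,168.5),(129,345)),tri((121,168.5),(149,318)))
E
```

```text
S near L [0.5727 0.2614 0.125 ]
S near R [0.5732 0.2168 0.125 ]
S hole [0.5918 0.2369 0.125 ]
T near L [0.5726 0.2593 0.125 ]
T near R [0.5723 0.2156 0.125 ]
T far L [0.7399 0.2664 0.125 ]
T far R? [0.7394 0.2205 0.125 ]
T hole [0.5931 0.2365 0.125 ]
S shank tip (128,314)@.148 [0.5872 0.2349 0.148 ]
(array([0.5929, 0.2365, 0.1242]), np.float64(0.0009057473705119688)) (array([0.5735, 0.2603, 0.1231]), np.float64(0.0008784233465946559)) (array([0.573 , 0.2162, 0.1242]), np.float64(0.0012185110298291832))
```

The free-end corners agree between the two views (x≈0.573, y 0.216 to 0.260, z≈0.124). That puts the hole at about (0.594, 0.2375). The pin tip sits about 3 mm to the -x side of the TCP. I'll shift and lower it.

```bash
python3 -m crank '[3,-2,0,0,0,-1,240, 5.5,-4,6,0,0,-1,240, 5.5,-4,14,0,0,-1,240, 5.5,-4,20,0,0,-1,240, 5.5,-4,20,0,0,-1,240]'
python3 -m crank '[0,0,2,0,0,0,240, 0,0,6,0,0,0,240, 0,0,10,0,0,0,240, 0,0,14,0,0,0,240, 0,0,14,0,0,0,240]'
python3 go.py .5965 .237 .178 2
python3 - <<'E'
from rig import robot
import cv2,numpy as np
s=robot.camera("side")["pixels"][:,:,::-1]
c=s[220:370,60:220].astype(float);c=np.clip((c-30)/(170-30),0,1)*255
cv2.imwrite("pics/d3.png",cv2.resize(c.astype(np.uint8),(640,600),interpolation=2))
E
```

```text
time: 5.3
position: [0.5969, 0.2369, 0.2406]
tool_rot: [0.999, 0.036, -0.002, 0.0]
ft_force: [-0.2, -0.1, -2.6]
grip_width: 0.0153
grip_force: 40.0
time: 5.72
position: [0.5973, 0.2372, 0.2275]
tool_rot: [0.999, 0.036, -0.001, 0.0]
ft_force: [-0.4, 0.5, -1.5]
grip_width: 0.0155
grip_force: 40.0
t 5.7167 pos [0.5973 0.2372 0.2275] yaw 4.096080382146874 q [0.2043 0.574  1.4045 0.0001 1.1652 1.7036] F [-0.4046  0.5156 -1.5004] w 0.015544968318410018 39.96525367721915
shift mm [-0.8  0.1 49.5] turn [0.01 0.12 2.1 ]
```

View pics/d3.png

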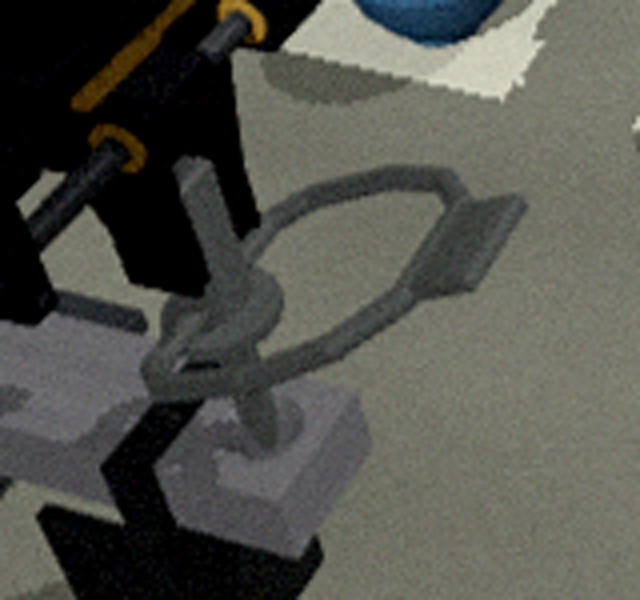

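The tip (265,440 in the crop) is already inside the hole mouth at low force, and the ring is open towards the free end. I'll keep lowering.

```bash
python3 -m crank '[0,0,3,0,0,1,240, 0,0,6,0,0,2,240, 0,0,9,0,0,2,240, 0,0,12,0,0,2,240, 0,0,15,0,0,2,240]'; python3 go.py .5965 .237 .178 2
```

```text
time: 6.18
position: [0.5977, 0.2378, 0.2133]
tool_rot: [1.0, 0.018, -0.0, -0.0]
ft_force: [-1.4, 2.3, -1.6]
grip_width: 0.0155
grip_force: 40.0
t 6.1833 pos [0.5977 0.2378 0.2133] yaw 2.095133963201269 q [0.2048 0.5898 1.418  0.0011 1.1343 1.7385] F [-1.3817  2.252  -1.6481] w 0.015525246399811595 39.978938698768616
shift mm [-1.2  0.7 35.3] turn [-0.05  0.03  0.1 ]
```

```bash
python3 -m crank '[-0.5,-0.7,3,0,0,0,240, -0.5,-0.7,7,0,0,0,240, -0.5,-0.7,11,0,0,0,240, -0.5,-0.7,15,0,0,0,240, -0.5,-0.7,18,0,0,0,240]'; python3 go.py .5965 .237 .178 2
```

```text
time: 6.6
position: [0.5974, 0.2379, 0.1949]
tool_rot: [1.0, 0.018, -0.0, 0.0]
ft_force: [-1.2, 2.0, -1.4]
grip_width: 0.0156
grip_force: 40.0
t 6.6 pos [0.5974 0.2379 0.1949] yaw 2.0962699022372786 q [ 0.2056  0.6109  1.4346 -0.      1.0965  1.7398] F [-1.1798  2.0147 -1.3504] w 0.01562724046546928 39.97062779031694
shift mm [-1.   0.9 16.9] turn [0.   0.02 0.1 ]
```

```bash
python3 -m crank '[-0.5,-0.5,4,0,0,0,240, -0.5,-0.5,8,0,0,0,240, -0.5,-0.5,11,0,0,0,240, -0.5,-0.5,13,0,0,0,240, -0.5,-0.5,14,0,0,0,240]'; python3 -m crank '[0,0,1,0,0,0,240, 0,0,2,0,0,0,240, 0,0,2.5,0,0,0,240, 0,0,3,0,0,0,240, 0,0,3,0,0,0,240]'; python3 go.py .5965 .237 .178 2
```

```text
time: 7.02
position: [0.597, 0.2382, 0.181]
tool_rot: [1.0, 0.018, -0.0, 0.0]
ft_force: [-0.3, -0.1, -3.4]
grip_width: 0.0158
grip_force: 40.0
time: 7.43
position: [0.597, 0.2385, 0.1786]
tool_rot: [1.0, 0.018, 0.0, 0.0]
ft_force: [0.4, -1.2, -1.4]
grip_width: 0.0157
grip_force: 40.0
t 7.4333 pos [0.597  0.2385 0.1786] yaw 2.1005090668260995 q [ 0.2065  0.6301  1.4488 -0.      1.0626  1.7407] F [ 0.3713 -1.1802 -1.3881] w 0.015745491848645057 39.96526766102761
shift mm [-0.5  1.5  0.6] turn [ 0.  -0.   0.1]
```

Still no seating contact, so I'll go down in 1 mm steps.

```bash
python3 -m crank '[0,0,1,0,0,0,240, 0,0,2,0,0,0,240, 0,0,2.5,0,0,0,240, 0,0,2.5,0,0,0,240, 0,0,2.5,0,0,0,240]'; python3 go.py .5965 .237 .178 2
```

```text
time: 7.85
position: [0.5973, 0.2385, 0.178]
tool_rot: [1.0, 0.018, 0.001, -0.0]
ft_force: [-2.0, -1.0, 6.4]
grip_width: 0.0158
grip_force: 40.0
t 7.85 pos [0.5973 0.2385 0.178 ] yaw 2.104586199653893 q [ 0.2065  0.6307  1.4495 -0.0002  1.06    1.7406] F [-1.96   -1.0153  6.3873] w 0.01584557061393955 39.96801860164851
shift mm [-0.8  1.5 -0. ] turn [-0.01 -0.08  0.1 ]
```

Seated: 6 N of contact at TCP z=0.178, as computed. Release and lift.

```bash
python3 -m crank '[0,0,-0.5,0,0,0,200, 0,0,-0.5,0,0,0,160, 0,0,-0.5,0,0,0,138, 0,0,-0.5,0,0,0,138, 0,0,-0.5,0,0,0,138]'; python3 -m crank '[0,0,-5,0,0,0,138, 0,0,-20,0,0,0,138, 0,0,-50,0,0,0,138, 0,0,-80,0,0,0,138, 0,0,-100,0,0,0,138]' ; python3 -m crank '[-30,0,0,0,0,0,255, -60,0,0,0,0,0,255, -92,3,0,0,0,0,255, -96,4,0,0,0,0,255, -96,4,0,0,0,0,255]'
python3 go.py .5006 .2345 .22 2
python3 - <<'E'
from rig import robot
import cv2,numpy as np
s=robot.camera("side")["pixels"][:,:,::-1];t=robot.camera("top")["pixels"][:,:,::-1]
f=lambda c:cv2.resize(np.clip((c.astype(float)-30)/(140),0,1)*255,(400,400),interpolation=2)
cv2.imwrite("pics/e4.png",np.hstack([f(s[210:370,60:220]),f(t[90:230,50:190])]))
E
```

```text
time: 8.27
position: [0.597, 0.2385, 0.1764]
tool_rot: [1.0, 0.018, -0.0, 0.0]
ft_force: [-0.5, 0.0, 0.4]
grip_width: 0.0361
grip_force: 0.0
time: 8.68
position: [0.598, 0.2387, 0.2796]
tool_rot: [1.0, 0.018, 0.002, -0.0]
ft_force: [0.2, 0.2, 0.8]
grip_width: 0.0399
grip_force: 0.0
time: 9.1
position: [0.4989, 0.2309, 0.277]
tool_rot: [1.0, 0.019, -0.001, 0.0]
ft_force: [0.6, -0.1, 0.3]
grip_width: 0.014
grip_force: 0.0
t 9.1 pos [0.4989 0.2309 0.277 ] yaw 2.145598476202164 q [ 0.2301  0.3918  1.5871 -0.      1.1639  1.7634] F [ 0.6215 -0.1317  0.3359] w 0.014017470537588993 0.0
shift mm [ 1.9 -3.6 57. ] turn [0.01 0.07 0.15][ WARN:0@1.163] global loadsave.cpp:1063 imwrite_ Unsupported depth image for selected encoder is fallbacked to CV_8U.
```

View pics/e4.png

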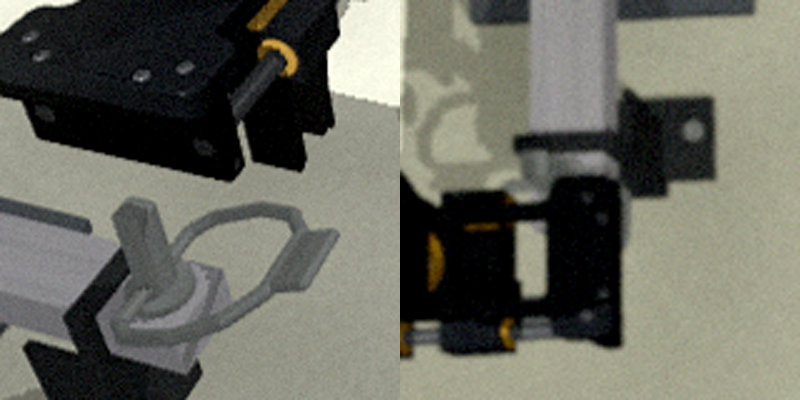

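The collar sits on the bar and the ring is open towards the free end, with the tab at crop (305,258), which is pixel (182,313). I'll check where that puts the tab.

```bash
python3 - <<'E'
from h import *
print(plane(S,(182,313.2),.178), plane(S,(60+140/2.5,210+205/2.5),.187))
E
python3 -m crank '[2,-3.5,0,0,0,0,255, 2,-3.5,10,0,0,0,255, 2,-3.5,25,0,0,0,255, 2,-3.5,40,0,0,0,255, 2,-3.5,50,0,0,0,255]'; python3 go.py .5006 .2345 .127 2
```

```text
[0.50508834 0.23331102 0.178     ] [0.59364465 0.23580754 0.187     ]
time: 9.62
position: [0.5032, 0.2345, 0.2243]
tool_rot: [1.0, 0.018, -0.001, 0.0]
ft_force: [0.7, -0.2, -1.1]
grip_width: 0.0003
grip_force: 0.0
t 9.6167 pos [0.5032 0.2345 0.2243] yaw 2.085930427817894 q [0.2347 0.4638 1.6329 0.     1.0469 1.7691] F [ 0.6965 -0.2116 -1.1464] w 0.0003044371567144718 0.0
shift mm [-2.5 -0.2 97.3] turn [0.02 0.11 0.09]
```

```bash
python3 -m crank '[-1,0,12,0,0,0,255, -2,0,24,0,0,0,255, -2,0,36,0,0,0,255, -2,0,48,0,0,0,255, -2,0,60,0,0,0,255]'; python3 -m crank '[0,0,10,0,0,0,255, 0,0,20,0,0,0,255, 0,0,30,0,0,0,255, 0,0,37,0,0,0,255, 0,0,40,0,0,0,255]'; python3 go.py .5006 .2345 .127 2
python3 - <<'E'
from rig import robot
import cv2,numpy as np
s=robot.camera("side")["pixels"][:,:,::-1]
cv2.imwrite("pics/f5.png",cv2.resize((np.clip((s[210:390,40:230].astype(float)-30)/(140),0,1)*255).astype(np.uint8),(600,570),interpolation=2))
E
```

```text
time: 10.03
position: [0.5016, 0.2345, 0.1652]
tool_rot: [1.0, 0.018, -0.0, 0.0]
ft_force: [0.6, -0.1, -0.1]
grip_width: 0.0006
grip_force: 0.0
time: 10.45
position: [0.5006, 0.2343, 0.1252]
tool_rot: [1.0, 0.018, -0.001, 0.0]
ft_force: [0.1, 0.0, -0.3]
grip_width: 0.0004
grip_force: 0.0
t 10.45 pos [0.5006 0.2343 0.1252] yaw 2.099251696166219 q [ 0.2356  0.6065  1.72   -0.      0.817   1.7697] F [ 0.0721  0.0138 -0.3391] w 0.00040819691782857475 0.0
shift mm [ 0.  -0.2 -1.8] turn [0.02 0.11 0.1 ]
```

View pics/f5.png

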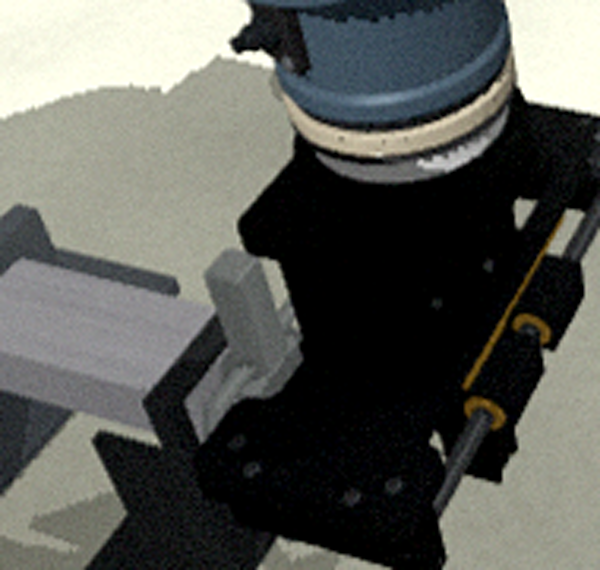

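The gripper hides the ring in this view. I'll lift straight up and look again.

```bash
python3 -m crank '[0,0,-15,0,0,0,255, 0,0,-45,0,0,0,255, 0,0,-80,0,0,0,255, 0,0,-115,0,0,0,255, 0,0,-145,0,0,0,255]'; python3 -m crank '[-15,10,-20,0,0,0,255, -35,40,-20,0,0,0,255, -40,75,-20,0,0,0,255, -40,110,-20,0,0,0,255, -40,125,-20,0,0,0,255]'
python3 - <<'E'
from rig import robot
import cv2,numpy as np
s=robot.camera("side")["pixels"][:,:,::-1];t=robot.camera("top")["pixels"][:,:,::-1]
f=lambda c:cv2.resize((np.clip((c.astype(float)-30)/(140),0,1)*255).astype(np.uint8),(400,400),interpolation=2)
cv2.imwrite("pics/g6.png",np.hstack([f(s[240:400,60:220]),f(t[90:230,50:190])]))
E
python3 go.py .5 .2 .2 2
```

```text
time: 10.92
position: [0.5015, 0.2346, 0.2744]
tool_rot: [1.0, 0.018, 0.001, -0.0]
ft_force: [-0.0, 0.5, -0.7]
grip_width: 0.0004
grip_force: 0.0
time: 11.33
position: [0.4652, 0.1053, 0.2926]
tool_rot: [1.0, 0.018, 0.001, 0.001]
ft_force: [-0.4, 0.5, -0.6]
grip_width: 0.0003
grip_force: 0.0
t 11.4333 pos [0.4659 0.106  0.2924] yaw 1.880548246007956 q [-0.0105  0.2698  1.7345 -0.0005  1.1354  1.5277] F [0.8825 0.4563 0.4258] w 0.0006213987376246173 0.0
shift mm [ 37.  -92.9  92.4] turn [ 0.03 -0.11 -0.12]
```

View pics/g6.png

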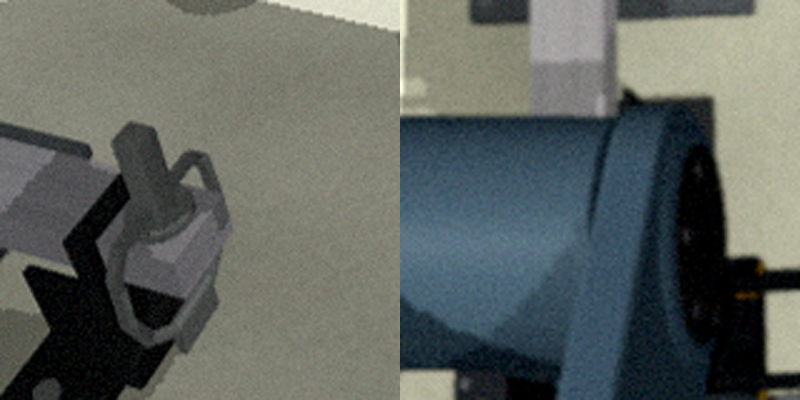

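```bash
python3 - <<'E'
from h import *
for a in (1.2,1.6,2.0):
    e=0.436-a  # elevation
    print(a,proj(S,(.5945-.099*np.cos(e),.238-.003*np.cos(e),.137+.099*np.sin(e))))
E
```

```text
1.2 [181.03601141 365.61451073]
1.6 [162.65816106 369.23919366]
2.0 [139.83985302 365.66159039]
```

The tab shows at pixel (138,369). That matches the shut angle of 2.0 rad, so I'm handing in.

```bash
python3 -c "
from rig import robot
print(robot.hand_in())"
```

```text
the job is handed in; nothing more can be done
None
```

The linchpin is fully down in the drawbar with its ring shut around the bar (camera check puts it at about 2.0 rad), the gripper is clear, and the job was handed in at about 11.4 s; no verdict was returned.

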